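Clamp a candle lid in the press with the click knob

TASK

Push the blue carriage with the copper candle gently into the lid press until it is fully home against the rubber stop, without ramming it. Then turn the red torque-limiting knob on top clockwise (seen from above) until the pad presses on the lid and the knob slips and clicks; stop at that first click, before a second one, and let go, leaving the candle clamped. Do not disturb the other things on the table.

Things in the scene. Friction and masses are not known exactly. Their poses are not given: they have to be found in the camera images.
- press: Lid press, fixed: grey base plate 130 x 8 mm from press x = -0.245 to 0.115, two aluminium posts (y = +-60 mm) and a bridge (40 mm along x, 142 mm along y, z 118 to 136 mm). Origin on the table under the vertical screw axis; x is the direction in which the carriage is pushed in (away from the robot), z up. Turned up to 0.35 rad.
- carriage: Blue carriage, 84 mm wide, sliding on the base along the press's x; origin at its nest's centre, underside, 9 mm above the table. It starts pulled out to press x = -0.090; home (its far edge on the rubber stop) the origin is on the screw axis within 5 mm, depending on where the stop is set. Sliding friction about 2.5 N; it stays where it is left.
- push_plate (a point): Middle of the robot-side face of the orange upright push plate on the carriage, 44 mm above the table; the plate is 64 mm wide, 10 mm thick, its top 65 mm above the table. At press x = -0.181 pulled out, -0.096 to -0.086 when home. Push it along the press's x; fingertips can stand before it down to 20 mm above the table.
- buffer: Black rubber stop, 12 x 70 x 16 mm, set somewhere on the press base behind the posts (press x 0.044 to 0.052); it stops the carriage, whose origin is then 48 mm before the stop's. Pressing the carriage on it with more than 25 N is ramming. Origin at the centre of its underside.
- candle: Candle in a copper tumbler with a flat bamboo lid, 58 mm across, 70 mm high, 240 to 390 g; origin at the centre of its underside. It stands loose in the carriage nest (lips 8 mm high, 2.5 mm play), the top of its lid 87 mm above the table.
- pad_place (a point): Fixed point on the screw axis under the bridge, 95 mm above the table. Here hangs the round black rubber pad, 42 mm across; its underside starts between this height and 6 mm lower, 2 to 8 mm clear of the lid (not measured), and goes down 16 mm for each clockwise turn of the screw. The screw holds by itself when let go. The clutch limits the push on the lid to some 20 to 40 N.
- knob: Red knurled round knob, 36 mm across, its side free from 148 to 183 mm above the table, on the screw axis; it keeps its height. Grip and regrip it from above at any yaw. Clockwise tightens. It turns the screw at about 0.12 N m; once the pad bears on the lid it slips on the collar at about 0.18 N m, one click per 40 degrees, the torque falling to about 0.08 at each click. Grips off the axis add side load.
- knob_mark (a point): White dash on the top of the red knob, 13 mm from the screw axis, 183.5 mm above the table; its frame turns with the knob (z up, x outward through the mark). Slip shows as the white dash leaving the yellow one, clockwise.
- collar_mark (a point): Yellow dash, 24 mm from the axis, on the black collar (58 mm across, top 146.5 mm above the table) under the knob; its frame turns with collar and screw (z up, x outward). It starts on the same radius as the white dash and turns with the knob until the clutch slips. Horizontal distance of the marks: 11 mm unslipped, 16.3 mm after one click, 25 mm after two.
- glass_a: Clear tumbler with wooden sticks, 62 mm across, 80 mm high, sticks to 120 mm, left of the press. Leave it alone.
- glass_b: Clear tumbler with a wooden stick, 62 mm across, 80 mm high, right of the press. Leave it alone.
- spare_candle: White candle with a bamboo lid, 58 mm across, 70 mm high, left of the press. Leave it alone.
- lid_stack: Stack of bamboo lids, 58 mm across, 39 mm high, right of the press. Leave it alone.
- yellow_cup: Yellow cup with wooden sticks, 70 mm across, 85 mm high, on the left of the table. Leave it alone.
- pink_cup: Pink cup, 64 mm across, 70 mm high, on the right of the table. Leave it alone.
- marker_pen: Marker pen lying on the table, 125 mm long, 13 mm thick. Leave it alone.

How it is judged:
On the way, in this order (a step that is already met when the one before it is completed fails the run):
1. the carriage is fully home against the stop, the candle standing in it (x of carriage in the frame of buffer above -0.05 m and angle between candle's own z axis and vertical below 0.05 rad), for 0.2 s.
2. the knob has slipped by at least one click with the pad pressing on the lid (x of carriage in the frame of buffer above -0.05 m and horizontal distance between knob_mark and collar_mark above 0.015 m and contact force between candle and carriage above 8 N), for 0.1 s.
At the end, for the whole second after the job is handed in: The carriage is within 2 mm of home, the candle upright and at rest under the pad (within 10 mm of the screw axis), the pad clamping it (it bears on the carriage with more than 8 N), and the knob slipped by one click and not by two (marks 15 to 24 mm apart), with the robot clear (all of step 2 and angle between candle's own z axis and vertical below 0.05 rad and horizontal distance between knob_mark and collar_mark below 0.024 m and horizontal distance between candle and press below 0.01 m and linear speed of candle below 0.01 m/s); the robot touches nothing.
It fails at once if the carriage is rammed against its stop with more than 25 N (contact force between carriage and buffer above 25 N).
It fails at once if the knob is turned on to a second click (horizontal distance between knob_mark and collar_mark above 0.024 m).
It fails at once if another thing on the table is shifted by more than 20 mm or knocked over (distance of any of glass_a, glass_b, spare_candle, lid_stack, yellow_cup, pink_cup, marker_pen from where it was at the start of the episode above 0.02 m or angle between any of glass_a, glass_b, spare_candle, lid_stack, yellow_cup, pink_cup, marker_pen's own z axis and vertical above 0.3 rad).
It also fails if it takes over 72 s, if anything falls off the work surface, if the arm or the gripper's body presses on something with over 40 N, if the wrist force passes 120 N, or if a joint passes its speed limit or range.

ROBOT

A 6-joint arm with a two-finger parallel gripper is mounted at the origin on the work surface. World frame = base frame: x ahead of the robot, y to its left, z up, the work surface at z = 0. Lengths are in m, angles in rad, forces in N, time in s.
With the tool pointing down it reaches from about 0.25 to 0.775 m from the base axis. Payload 4 kg.
Tool frame: the origin (TCP) lies at the very end of the fingers, on their centre line; the grasp point (between the pads) lies hold_point_z behind it (hold_point_z is the distance from the TCP to the grasp point, in m); z points along the fingers, y is the line along which they close (so a half turn about z gives the same grasp; the last joint's range is limited). The gripper opens to 85 mm and grips with 20 to 120 N. Pads are 22 mm wide; open, the fingers measure 114 mm over their backs; the gripper's body (76 mm by 85 mm) begins 54 mm behind the grasp point. The pads swing forward as they close: fully open they stand 13 mm farther back than shut.
Start: joints at [-1.306, 0.087, 1.371, -0, 1.684, -0.103], TCP at [0.198, -0.513, 0.231] pointing down, gripper open.
Joint ranges: [-3.1, 3.1], [-0.76, 2.03], [0.27, 2.55], [-1.08, 4.22], [0.17, 2.65], [-2.57, 2.57]. Speed limits (rad/s): [2.79, 2.79, 3.14, 3.14, 3.14, 3.14].

INTERFACE

Orientations are given as a rotation vector (axis times angle).
In Python, from cell import observe, capture, job_done, find_in, landmark_of, hold_point_z gives the robot as it stands.
- The arm moves only by the tool carry_out, never from a script. Its argument "moves" is a list of rows, each a list of 5 numbers: the gripper's target within -1 to 1 (shut at 1, half-way at 0, fully open at -1), then the shift along the tool's x, y, z in m, then the turn about the tool's z in degrees. A call has 1 to 10 rows; each row shifts and turns the commanded pose from where the row before left it, along the tool's axes as they then stand; what a row does not reach is not made up. A row lasts 1/10 s, in which the tool goes at most 50 mm and 8.59 degrees, less where a joint would pass 70% of its speed; a pose out of reach is approached as far as the arm can. A call is refused whole if a number of a shift passes 0.05 or a number of a turn 8.59, either way. A call with a gripper value outside its range is refused whole. The fingers move at their own pace and stop on an object; "squeeze" is the grip in N (left out, the last holds). Time passes only in rows, so rows that do not move let the fingers close. It gives the time, the measured TCP pose, the force, the opening and the grip force at its end, in the units of the state.
- observe(): the state, without advancing time (a new reading comes with each control period).
- capture(name): name is "scene" or "top" or "wrist"; returns a dict with "frame" (384x512x3 uint8, blue, green, red), "fx", "fy", "cx", "cy" (pixels), "pose" (4x4, takes a point from camera to world coordinates). Camera axes: x right, y up, looking along -z (the intrinsics and any distortion apply to the point x, -y, -z); pixel columns grow to the right and rows downward; lengths in m; the calibration is good to about 2 mm. A picture is of the moment at which its call begins. There is no depth.
- job_done(): hands the job in; it is judged then, once.
Trained networks look in a picture, given as the dict that the camera call returned (one of the last four; its "shot" number tells which), for a name from the list of things; names that differ only in an ending like _2 or _b are one class to them, and where a whole thing is asked for, a point or a joint stands for the part that bears it (a point fixed in the world has none). Each returns a list of dicts, best first, with "score" (0 to 1); they miss things now and then, are a little off and sometimes report something else, mostly with a low value. They report only what shows in the picture. A call takes as long as a camera call.
- find_in(picture, thing): "position" ([column, row] in pixels, amid what is visible of it).
- landmark_of(picture, thing): "position" ([column, row] in pixels: a listed point, or the origin of a listed thing).
The state is a dict: "clock": time; "joint_positions": joint angles; "joint_vel": joint speeds; "effort": joint torques, N m; "ee_pos": TCP position; "tcp_rot": TCP orientation; "contact_force": force on the tool from outside, world axes, zero at the start; "wrist_torque": the same for the moment, N m; "finger_gap": finger opening in m; "finger_force": force on a finger pad.
Only numpy, scipy, OpenCV 4.12 (cv2) and the standard library are available. Lean on these libraries where they do the work, as an engineer would, in place of code of your own. Each camera call takes 0.05 s, during which the arm holds its last target. There are 200 camera calls.

## Working session

There is one attempt and no reset: what is moved stays moved. The work goes in short steps, Python scripts to look and compute and a tool call to move; the robot and the scene stay as the last step left them, time stands still between calls to the robot, and variables do not carry over. Pictures are saved under pics/ and viewed, at most 10 in all, crops included, and the job is handed in when it is done.

Besides the shell and the picture viewer there is one more tool, called after ">>>" as name(argument=value, ...) on one line, values as JSON. carry_out: Moves the arm, as the interface text tells. Its arguments: {"type":"object","properties":{"moves":{"type":"array","items":{"type":"array","items":{"type":"number"}}},"squeeze":{"type":"number"}},"required":["moves"]}

```bash
mkdir -p pics
cat > h.py <<'E'
import numpy as np, cv2
from scipy.spatial.transform import Rotation as R
from cell import observe, capture, job_done, find_in, landmark_of, hold_point_z
def ray(c,px):
    d=np.array([(px[0]-c['cx'])/c['fx'],-(px[1]-c['cy'])/c['fy'],-1.])
    P=np.array(c['pose']); return P[:3,3],P[:3,:3]@d
def at_z(c,px,z):
    o,d=ray(c,px); return o+d*(z-o[2])/d[2]
def lm(c,n,z,f=landmark_of):
    r=f(c,n)
    if not r: return None
    return [(np.round(at_z(c,q['position'],z),4).tolist(),np.round(q['position'],1).tolist(),round(q['score'],2)) for q in r[:2]]
E
python3 - <<'E'
from h import *
s=observe(); print({k:np.round(v,3).tolist() for k,v in s.items()}, hold_point_z)
for n in ['scene','top']:
    c=capture(n); cv2.imwrite(f'pics/{n}0.png',c['frame']); print(n,c.keys(),np.round(np.array(c['pose'])[:3,3],3))
    for t,z in [('press',0),('carriage',.009),('push_plate',.044),('buffer',.008),('candle',.017),('knob',.148),('knob_mark',.1835),('collar_mark',.1465),('pad_place',.095),('glass_a',0),('spare_candle',0),('lid_stack',0),('yellow_cup',0),('pink_cup',0),('marker_pen',.006)]:
        print(t,lm(c,t,z))
E
```

```text
{'clock': 0.0, 'joint_positions': [-1.306, 0.088, 1.372, 0.0, 1.684, -0.103], 'joint_vel': [0.002, 0.001, -0.0, -0.0, -0.001, -0.002], 'effort': [-0.001, -35.186, -31.327, -0.0, 0.011, -0.0], 'ee_pos': [0.198, -0.513, 0.23], 'tcp_rot': [-3.086, -0.574, 0.0], 'contact_force': [0.369, 0.107, -0.357], 'wrist_torque': [-0.009, 0.038, -0.036], 'finger_force': 0.0, 'finger_gap': 0.085} 0.0187
scene dict_keys(['frame', 'fx', 'fy', 'cx', 'cy', 'pose', 'shot']) [1.214 0.246 0.871]
press [([0.651, -0.0214, 0.0], [234.2, 273.2], 0.97)]
carriage [([0.5537, -0.0356, 0.009], [242.9, 243.4], 0.84)]
push_plate [([0.4632, -0.0449, 0.044], [251.3, 212.8], 0.85), ([0.579, -0.0153, 0.044], [246.1, 243.9], 0.54)]
buffer [([0.699, -0.003, 0.008], [233.4, 287.9], 0.67)]
candle [([0.6634, -0.0082, 0.017], [236.8, 274.5], 0.72), ([0.5507, -0.0213, 0.017], [247.9, 242.2], 0.64)]
knob [([0.6503, -0.0155, 0.148], [234.7, 237.6], 0.76)]
knob_mark [([0.6452, -0.0287, 0.1835], [230.0, 224.8], 0.52), ([0.7107, 0.4117, 0.1835], [419.5, 305.8], 0.42)]
collar_mark [([0.6343, -0.0398, 0.1465], [228.2, 230.7], 0.88)]
pa
[... 1120 characters left out ...]
2.2, 172.8], 0.7)]
knob_mark [([0.6496, -0.0245, 0.1835], [263.4, 135.9], 0.7)]
collar_mark [([0.6312, -0.0356, 0.1465], [267.0, 145.2], 0.83)]
pad_place [([0.6484, -0.0126, 0.095], [258.6, 142.1], 0.62)]
glass_a [([0.4903, 0.1841, 0.0], [192.7, 197.1], 0.96), ([0.5797, -0.2163, 0.0], [324.2, 171.4], 0.76)]
spare_candle [([0.6562, 0.1329, 0.0], [211.2, 143.8], 0.77)]
lid_stack [([0.72, -0.1902, 0.0], [316.4, 126.0], 0.71), ([0.5659, -0.0281, 0.0], [262.7, 174.3], 0.64)]
yellow_cup [([0.5655, 0.4643, 0.0], [102.5, 170.3], 0.75), ([0.7174, -0.1748, 0.0], [311.4, 126.7], 0.63)]
pink_cup [([0.5597, -0.4804, 0.0], [410.5, 180.1], 0.75)]
marker_pen [([0.2853, 0.2845, 0.006], [156.7, 264.1], 0.46)]
```

View pics/top0.png

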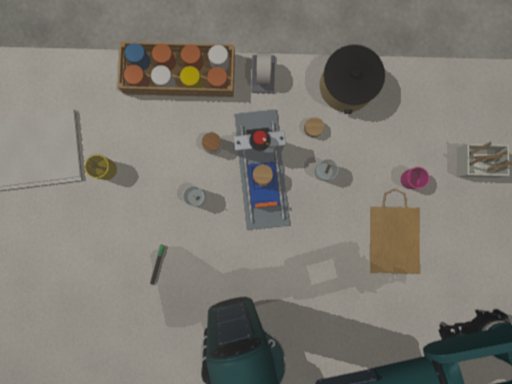

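View pics/scene0.png

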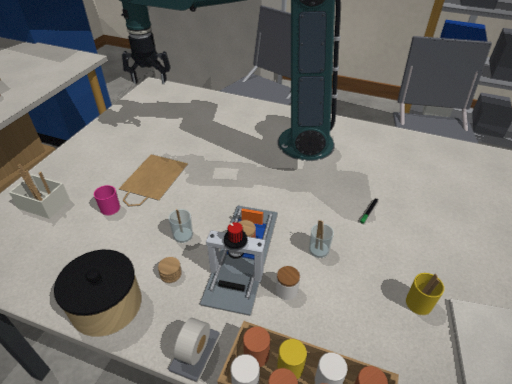

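The top view shows the press at about (260,140), yaw near 0.1 rad, with the orange plate at (265,205). The scene view agrees. I'll move in front of the push plate.

>>> carry_out(moves=[[-1,0.036,-0.037,0,0],[-1,0.036,-0.037,0,0],[-1,0.036,-0.037,0,0],[-1,0.036,-0.037,0,0],[-1,0.036,-0.037,0,0],[-1,0.036,-0.037,0,0],[-1,0.036,-0.037,0,0],[-1,0.036,-0.037,0,0],[-1,0.036,-0.037,0,0],[-1,0.0,0.0,0,0]])

```text
clock: 2.6
ee_pos: [0.3761, -0.0938, 0.2316]
tcp_rot: [-3.083, -0.592, -0.003]
contact_force: [0.0, -1.1, 0.9]
finger_gap: 0.0856
finger_force: 0.0
```

>>> carry_out(moves=[[-1,0,0,0,7.5],[-1,0,0,0,7.5],[-1,0,0,0,0],[-1,0,0,0,0]])

```text
clock: 3.0
ee_pos: [0.3744, -0.1001, 0.2314]
tcp_rot: [3.137, 0.169, -0.0]
contact_force: [0.8, -0.7, -0.3]
finger_gap: 0.0854
finger_force: 0.0
```

```bash
cat > look.py <<'E'
from h import *
import sys
s=observe(); r=R.from_rotvec(s['tcp_rot']).as_matrix()
print(round(float(s['clock']),2),np.round(s['ee_pos'],4),'yaw',round(float(np.arctan2(r[1,0],r[0,0])),3),'F',np.round(s['contact_force'],1),'T',np.round(s['wrist_torque'],2),'gap',s['finger_gap'],'j6',round(s['joint_positions'][5],3))
cs=[capture(n) for n in sys.argv[2].split(',')]
for n,c in zip(sys.argv[2].split(','),cs):
    print(n,np.round(np.array(c['pose'])[:3,3],3))
    cv2.imwrite(f'pics/{n}{sys.argv[1]}.png',c['frame'])
    for t,z in [('carriage',.009),('push_plate',.044),('buffer',0.008),('candle',.017),('knob',.148),('knob_mark',.1835),('collar_mark',.1465)]: print(t,lm(c,t,z))
E
python3 look.py 1 wrist,top,scene
```

```text
3.0 [ 0.3744 -0.1001  0.2314] yaw 0.108 F [ 0.8 -0.7 -0.3] T [-0.   -0.03  0.02] gap 0.08539370103956763 j6 1.056
wrist [ 0.446 -0.092  0.373]
carriage None
push_plate None
buffer None
candle None
knob None
knob_mark None
collar_mark None
top [ 0.428 -0.007  1.337]
carriage [([0.5576, -0.0394, 0.009], [266.4, 176.8], 0.65), ([0.5573, -0.4766, 0.009], [410.3, 180.6], 0.63)]
push_plate [([0.4658, -0.036, 0.044], [264.8, 206.6], 0.97)]
buffer [([0.7079, -0.0036, 0.008], [255.9, 127.8], 0.5)]
candle [([0.5575, -0.0195, 0.017], [259.9, 176.4], 0.71)]
knob [([0.6468, -0.0061, 0.148], [256.4, 139.2], 0.63)]
knob_mark [([0.644, -0.0241, 0.1835], [263.2, 138.0], 0.56), ([0.6635, -0.0082, 0.1835], [257.4, 130.6], 0.2)]
collar_mark [([0.6394, -0.04, 0.1465], [268.7, 142.3], 0.83)]
scene [1.214 0.246 0.871]
carriage [([0.5507, -0.0288, 0.009], [245.5, 243.3], 0.91)]
push_plate [([0.456, -0.04, 0.044], [253.7, 211.6], 0.59)]
buffer None
candle [([0.5518, -0.0172, 0.017], [249.1, 242.9], 0.67), ([0.4428, -0.0437, 0.017], [254.1, 214.6], 0.43)]
knob [([0.6531, -0.0147, 0.148], [234.6, 238.5], 0.74), ([0.6794, 0.4183, 0.148], [418.7, 303.4], 0.31)]
knob_mark [([0.6364, -0.0203, 0.1835], [234.7, 223.2], 0.7)]
collar_mark [([0.6299, -0.0347, 0.1465], [230.8, 230.0], 0.69), ([0.6828, 0.0015, 0.1465], [236.0, 249.8], 0.48)]
```

View pics/wrist1.png

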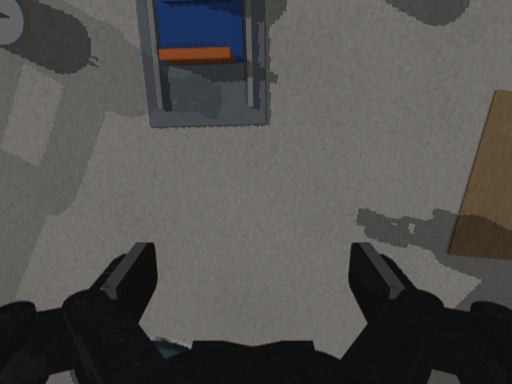

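The wrist view shows the near base edge from (150,127) to (267,123) and the orange plate spanning cols 159–231, rows 48–63. I'll compute the geometry from these.

Run:
```python
from h import *
c=capture('wrist')
a=at_z(c,(150,127),.008);b=at_z(c,(267,123),.008);print(a,b,np.linalg.norm(a-b),(a+b)/2)
d=a-b; y=np.arctan2(-d[0],d[1]);print('yaw',y, 'axis',(a+b)/2+.245*np.array([np.cos(y),np.sin(y),0]))
hsv=cv2.cvtColor(c['frame'],cv2.COLOR_BGR2HSV)
m=cv2.inRange(hsv,(3,150,80),(20,255,255)); ys,xs=np.nonzero(m[:90,130:260]); box=cv2.minAreaRect(np.c_[xs+130,ys].astype(np.float32)); p=cv2.boxPoints(box); print(p)
for q in p: print(at_z(c,q,.065))
```

```text
[0.39640221 0.01759505 0.008     ] [ 0.41431811 -0.11065993  0.008     ] 0.12950026700860098 [ 0.40536016 -0.04653244  0.008     ]
yaw 0.13879166069625565 axis [ 0.64800421 -0.01263755  0.008     ]
[[158.8523    49.125683]
 [229.93854   46.971554]
 [230.27707   58.143116]
 [159.19083   60.297245]]
[ 0.47256042 -0.00601652  0.065     ]
[ 0.48082333 -0.06776932  0.065     ]
[ 0.47177417 -0.0688446   0.065     ]
[ 0.46341973 -0.00653461  0.065     ]
```

>>> carry_out(moves=[[1,0,0,0,-8.5],[1,0,0,0,-8.5],[1,0,0,0,-8.5],[1,0,0,0,-8.5],[1,0,0,0,-8.5],[1,0,0,0,-8.5],[1,0,0,0,-8.5],[1,0,0,0,-8.5],[1,0,0,0,-8.5],[1,0,0,0,-8.5]])

```text
clock: 5.25
ee_pos: [0.3746, -0.0995, 0.2313]
tcp_rot: [2.194, 2.249, -0.0]
contact_force: [0.5, 0.4, -0.5]
finger_gap: -0.0
finger_force: 0.0
```

>>> carry_out(moves=[[1,0,0,0,-8.5],[1,0,0,0,-8.5],[1,0,0,0,-8.5],[1,0,0,0,-8.5],[1,0,0,0,-8.5],[1,0,0,0,-8.5],[1,0,0,0,-8.5],[1,0,0,0,-8.5],[1,0,0,0,-8.5],[1,0,0,0,-8.5]])

```text
clock: 6.25
ee_pos: [0.3746, -0.0995, 0.2313]
tcp_rot: [0.098, 3.14, -0.0]
contact_force: [-0.3, -0.2, -0.3]
finger_gap: -0.0003
finger_force: 0.0
```

>>> carry_out(moves=[[1,0,0,0,-8.5],[1,0,0,0,-3.2],[1,-0.021,0.0165,0,0],[1,-0.021,0.0165,0,0],[1,-0.021,0.0165,0,0],[1,0,0,0.035,0],[1,0,0,0.035,0],[1,0,0,0.035,0],[1,0,0,0,0],[1,0,0,0,0]])

```text
clock: 7.25
ee_pos: [0.4303, -0.0419, 0.1266]
tcp_rot: [0.213, -3.134, -0.0]
contact_force: [0.5, 0.4, 1.8]
finger_gap: -0.0
finger_force: 0.0
```

```bash
python3 look.py 2 top
```

```text
7.25 [ 0.4303 -0.0419  0.1266] yaw -3.006 F [0.5 0.4 1.8] T [-0.01  0.04 -0.02] gap -2.7306071748795052e-05 j6 -1.935
top [ 0.428 -0.007  1.337]
carriage [([0.5615, -0.0265, 0.009], [262.2, 175.4], 0.7), ([0.2752, 0.2942, 0.009], [153.1, 267.5], 0.5)]
push_plate [([0.4677, -0.0412, 0.044], [266.6, 206.0], 0.97)]
buffer [([0.7096, -0.01, 0.008], [258.0, 127.3], 0.63)]
candle [([0.5654, -0.0287, 0.017], [263.0, 173.9], 0.58)]
knob [([0.6383, -0.0181, 0.148], [260.7, 142.4], 0.73), ([0.5457, -0.4293, 0.148], [411.0, 179.9], 0.64)]
knob_mark [([0.646, -0.0198, 0.1835], [261.6, 137.2], 0.43), ([0.6715, -0.0053, 0.1835], [256.4, 127.6], 0.24)]
collar_mark [([0.6274, 0.1142, 0.1465], [212.4, 145.2], 0.29)]
```

>>> carry_out(moves=[[1,0,0,0.03,0],[1,0,0,0.03,0],[1,0,0,0.03,0],[1,-0.01,0,0,0],[1,-0.006,0,0,0],[1,-0.004,0,0,0],[1,-0.004,0,0,0],[1,-0.004,0,0,0],[1,-0.004,0,0,0],[1,-0.004,0,0,0]])

```text
clock: 8.65
ee_pos: [0.4662, -0.0371, 0.0367]
tcp_rot: [0.213, -3.134, 0.001]
contact_force: [-2.1, -0.5, 1.6]
finger_gap: 0.0001
finger_force: 1.3
```

>>> carry_out(moves=[[1,-0.006,0,0,0],[1,-0.006,0,0,0],[1,-0.006,0,0,0],[1,-0.006,0,0,0],[1,-0.006,0,0,0],[1,-0.006,0,0,0],[1,-0.005,0,0,0],[1,-0.004,0,0,0],[1,-0.003,0,0,0],[1,0,0,0,0]])

```text
clock: 9.65
ee_pos: [0.5143, -0.0303, 0.0362]
tcp_rot: [-0.213, 3.133, 0.001]
contact_force: [0.2, 0.4, -1.2]
finger_gap: -0.0002
finger_force: 0.0
```

```bash
python3 look.py 3 top,scene
```

```text
9.65 [ 0.5143 -0.0303  0.0362] yaw -3.006 F [ 0.2  0.4 -1.2] T [ 0.01 -0.02 -0.  ] gap -0.00015826627568189716 j6 -1.876
top [ 0.428 -0.007  1.337]
carriage [([0.615, -0.017, 0.009], [259.5, 157.9], 0.46)]
push_plate None
buffer [([0.7033, -0.0052, 0.008], [256.4, 129.3], 0.54), ([0.6145, -0.0148, 0.008], [258.8, 158.1], 0.49)]
candle [([0.6107, -0.0145, 0.017], [258.7, 158.9], 0.64), ([0.6513, 0.1363, 0.017], [209.5, 144.4], 0.55)]
knob [([0.653, 0.0001, 0.148], [254.2, 136.9], 0.66), ([0.6757, -0.161, 0.148], [313.1, 130.2], 0.35)]
knob_mark [([0.6616, 0.0016, 0.1835], [253.7, 131.2], 0.71), ([0.6399, -0.0231, 0.1835], [262.8, 139.5], 0.46)]
collar_mark [([0.6362, -0.0352, 0.1465], [266.9, 143.4], 0.75), ([0.6074, -0.0129, 0.1465], [258.5, 153.6], 0.7)]
scene [1.214 0.246 0.871]
carriage [([0.6139, -0.0217, 0.009], [239.3, 260.7], 0.76)]
push_plate [([0.5277, -0.0202, 0.044], [251.2, 230.3], 0.75)]
buffer [([0.7033, -0.0026, 0.008], [232.9, 289.3], 0.65), ([0.2837, 0.2957, 0.008], [373.3, 210.5], 0.2)]
candle [([0.6093, -0.0155, 0.017], [242.0, 258.3], 0.53)]
knob [([0.6577, -0.0135, 0.148], [234.3, 240.0], 0.57)]
knob_mark [([0.6413, -0.0231, 0.1835], [232.8, 224.3], 0.61), ([0.6905, -0.3274, 0.1835], [112.0, 205.5], 0.35)]
collar_mark [([0.6249, -0.0401, 0.1465], [229.6, 228.0], 0.92)]
```

View pics/scene3.png

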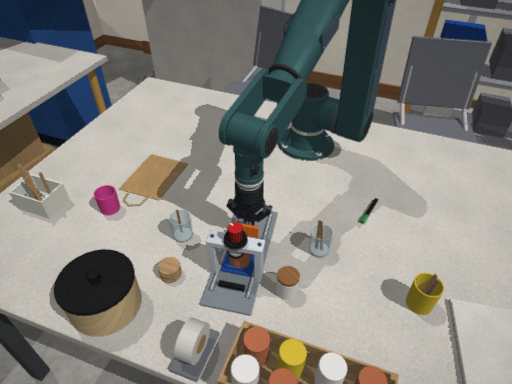

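The scene view shows the fingers behind the orange plate at (250,230), with the candle upright and nearly under the pad. I'll continue slowly.

>>> carry_out(moves=[[1,-0.003,0,0,0],[1,-0.004,0,0,0],[1,-0.004,0,0,0],[1,-0.004,0,0,0],[1,-0.004,0,0,0],[1,-0.003,0,0,0],[1,-0.002,0,0,0],[1,-0.001,0,0,0],[1,-0.001,0,0,0],[1,-0.001,0,0,0]])

```text
clock: 11.45
ee_pos: [0.5402, -0.0269, 0.0362]
tcp_rot: [0.213, -3.134, 0.0]
contact_force: [-2.3, -0.8, 1.5]
finger_gap: 0.0001
finger_force: 1.3
```

>>> carry_out(moves=[[1,-0.001,0,0,0],[1,-0.001,0,0,0],[1,-0.001,0,0,0],[1,-0.001,0,0,0]])

```text
clock: 11.85
ee_pos: [0.5443, -0.0263, 0.0362]
tcp_rot: [0.213, -3.134, 0.0]
contact_force: [-2.9, -0.2, 0.5]
finger_gap: -0.0004
finger_force: 1.3
```

>>> carry_out(moves=[[1,-0.001,0,0,0],[1,-0.001,0,0,0]])

```text
clock: 12.05
ee_pos: [0.5463, -0.0261, 0.0362]
tcp_rot: [0.213, -3.134, 0.0]
contact_force: [-2.7, -0.9, -0.1]
finger_gap: -0.0002
finger_force: 1.3
```

>>> carry_out(moves=[[1,-0.001,0,0,0]])

```text
clock: 12.15
ee_pos: [0.5473, -0.0259, 0.0362]
tcp_rot: [0.213, -3.134, 0.0]
contact_force: [-2.5, -0.0, 0.6]
finger_gap: 0.0
finger_force: 1.3
```

>>> carry_out(moves=[[1,-0.001,0,0,0]])

```text
clock: 12.25
ee_pos: [0.5483, -0.0258, 0.0362]
tcp_rot: [0.213, -3.134, 0.0]
contact_force: [-3.0, -1.1, -0.4]
finger_gap: -0.0003
finger_force: 1.3
```

>>> carry_out(moves=[[1,-0.001,0,0,0]])

```text
clock: 12.35
ee_pos: [0.5493, -0.0257, 0.0362]
tcp_rot: [0.213, -3.134, 0.0]
contact_force: [-2.0, -0.3, -0.9]
finger_gap: 0.0001
finger_force: 1.3
```

>>> carry_out(moves=[[1,-0.0005,0,0,0]])

```text
clock: 12.45
ee_pos: [0.5495, -0.0256, 0.0362]
tcp_rot: [0.213, -3.134, 0.0]
contact_force: [-3.7, -0.7, 1.3]
finger_gap: 0.0004
finger_force: 2.1
```

>>> carry_out(moves=[[1,-0.0005,0,0,0]])

```text
clock: 12.55
ee_pos: [0.5495, -0.0256, 0.0362]
tcp_rot: [0.213, -3.132, 0.0]
contact_force: [-5.8, -1.2, 3.2]
finger_gap: -0.0001
finger_force: 3.0
```

>>> carry_out(moves=[[1,-0.0005,0,0,0]])

```text
clock: 12.65
ee_pos: [0.5495, -0.0256, 0.0362]
tcp_rot: [0.213, -3.131, 0.0]
contact_force: [-8.1, -1.3, 3.2]
finger_gap: 0.0
finger_force: 3.8
```

The carriage is on the stop: position is steady and force has risen to 8 N. I'll hold briefly, back off and raise.

>>> carry_out(moves=[[1,0,0,0,0],[1,0,0,0,0],[1,0,0,0,0],[1,0.003,0,0,0],[1,0.02,0,0,0],[1,0.04,0,0,0],[-1,0.04,0,-0.04,0],[-1,0,0,-0.05,0],[-1,0,0,-0.05,0],[-1,0,0,-0.05,0]])

```text
clock: 13.65
ee_pos: [0.4536, -0.0386, 0.2242]
tcp_rot: [-0.213, 3.13, -0.001]
contact_force: [0.3, -0.6, -0.9]
finger_gap: 0.0581
finger_force: 0.0
```

>>> carry_out(moves=[[-1,0,0,-0.04,0],[-1,0,0,-0.02,0],[-1,0,0,0,0]])

```text
clock: 13.95
ee_pos: [0.4557, -0.039, 0.2868]
tcp_rot: [-0.213, 3.123, -0.004]
contact_force: [-0.6, -0.7, 0.0]
finger_gap: 0.0856
finger_force: 0.0
```

```bash
python3 look.py 4 wrist,top,scene
```

```text
13.95 [ 0.4557 -0.039   0.2868] yaw -3.006 F [-0.6 -0.7  0. ] T [-0.06 -0.01 -0.05] gap 0.08558257575110101 j6 -1.916
wrist [ 0.383 -0.048  0.428]
carriage [([0.6478, -0.0096, 0.009], [255.0, 278.9], 0.55)]
push_plate [([0.6171, -0.0179, 0.044], [252.1, 272.9], 0.73), ([0.5604, -0.0289, 0.044], [249.5, 233.4], 0.69)]
buffer None
candle [([0.6508, -0.0133, 0.017], [252.2, 283.5], 0.71)]
knob [([0.6448, -0.0095, 0.148], [256.0, 349.9], 0.52)]
knob_mark None
collar_mark [([0.6362, -0.0333, 0.1465], [234.7, 339.7], 0.8), ([0.645, -0.0124, 0.1465], [253.3, 348.7], 0.23)]
top [ 0.428 -0.007  1.337]
carriage [([0.6596, -0.0122, 0.009], [258.3, 143.4], 0.73)]
push_plate [([0.5613, -0.0152, 0.044], [258.6, 174.2], 0.64)]
buffer [([0.701, -0.0019, 0.008], [255.3, 130.0], 0.51), ([0.5752, -0.2078, 0.008], [321.8, 172.5], 0.38)]
candle [([0.6523, -0.0114, 0.017], [258.0, 145.3], 0.45)]
knob [([0.6492, -0.0142, 0.148], [259.4, 138.4], 0.51)]
knob_mark [([0.6471, -0.0227, 0.1835], [262.7, 136.8], 0.43)]
collar_mark [([0.6345, -0.0347, 0.1465], [266.7, 144.0], 0.59), ([0.481, 0.1525, 0.1465], [196.6, 198.1], 0.21)]
scene [1.214 0.246 0.871]
carriage [([0.6477, -0.0173, 0.009], [236.0, 270.7], 0.83)]
push_plate [([0.5655, -0.0219, 0.044], [245.7, 239.7], 0.66)]
buffer [([0.7049, -0.006, 0.008], [231.4, 289.4], 0.46)]
candle [([0.6431, -0.0126, 0.017], [238.2, 268.1], 0.6), ([0.2853, 0.2881, 0.017], [371.4, 208.2], 0.59)]
knob [([0.6555, -0.0094, 0.148], [236.2, 239.8], 0.77)]
knob_mark [([0.6386, -0.0269, 0.1835], [231.8, 223.1], 0.56), ([0.6402, 0.1857, 0.1835], [318.1, 248.4], 0.48)]
collar_mark [([0.6284, -0.0402, 0.1465], [229.0, 229.0], 0.98)]
```

View pics/scene4.png

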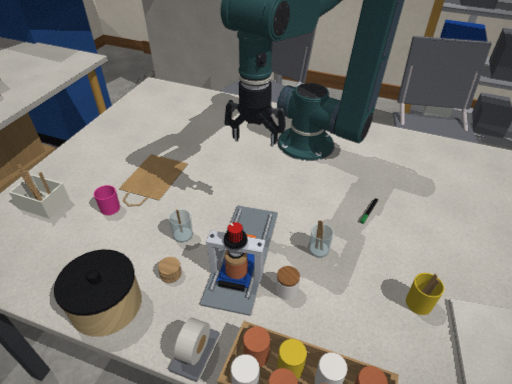

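The scene view shows the carriage home and the candle upright under the pad at (237,265). I'll hover over the knob and wind the wrist back.

>>> carry_out(moves=[[-1,-0.036,0,0,0],[-1,-0.04,0,0,0],[-1,-0.04,0,0,0],[-1,-0.04,0,0,0],[-1,-0.038,0,0,-8],[-1,0,0,0,-8],[-1,0,0,0,-8],[-1,0,0,0,-8],[-1,0,0,0,0],[-1,0,0,0,0]])

```text
clock: 16.15
ee_pos: [0.6455, -0.0125, 0.2816]
tcp_rot: [1.064, -2.956, 0.0]
contact_force: [-0.2, -0.5, -0.1]
finger_gap: 0.0857
finger_force: 0.0
```

```bash
cat > red.py <<'E'
from h import *
import sys
s=observe(); r=R.from_rotvec(s['tcp_rot']).as_matrix(); p=np.array(s['ee_pos'])
c=capture('wrist'); cv2.imwrite(f'pics/wrist{sys.argv[1]}.png',c['frame'])
hsv=cv2.cvtColor(c['frame'],cv2.COLOR_BGR2HSV)
m=cv2.inRange(hsv,(0,150,60),(6,255,255))|cv2.inRange(hsv,(172,150,60),(180,255,255))
n,l,st,ce=cv2.connectedComponentsWithStats(m)
for i in range(1,n):
    if st[i,4]>150: print(st[i],ce[i],at_z(c,ce[i],.1835))
print(p,s['joint_positions'][5])
for t,z in [('knob_mark',.1835),('collar_mark',.1465)]: print(t,lm(c,t,z))
E
python3 red.py 5
```

```text
[ 227  159   46   52 1580] [249.83291139 187.26962025] [ 0.64526588 -0.01462714  0.1835    ]
[ 0.64550838 -0.01251761  0.28155964] -2.369232376999266
knob_mark [([0.6402, -0.0243, 0.1835], [244.2, 174.5], 0.98)]
collar_mark [([0.6386, -0.0357, 0.1465], [236.1, 154.5], 0.81)]
```

View pics/wrist5.png

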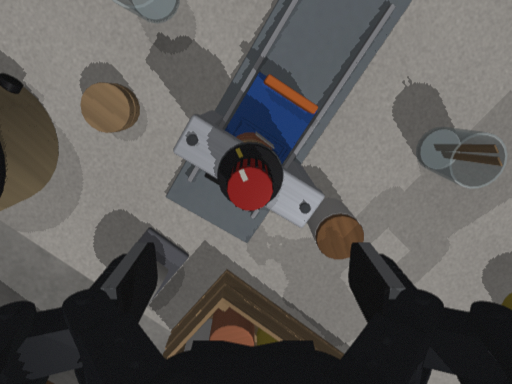

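The wrist view shows the red knob top disc centred near (250,188), the collar ring near (250.5,175), and the white and yellow dashes aligned at (243,174) and (239,154).

Run:
```python
from h import *
c=capture('wrist'); s=observe(); r=R.from_rotvec(s['tcp_rot']).as_matrix(); p=np.array(s['ee_pos'])
for q,z in [((250,188),.1835),((250.5,175),.1465)]:
    w=at_z(c,q,z); print(w, (r.T@(w-p)))
a=at_z(c,(242.5,174),.1835);b=at_z(c,(239,154),.1465);print(a,b,np.linalg.norm((a-b)[:2]))
print(np.arctan2(r[1,0],r[0,0]),r[:,2])
```

```text
[ 0.64562425 -0.01413683  0.1835    ] [ 0.00086134 -0.00134838  0.09831545]
[ 0.64472821 -0.01461528  0.1465    ] [ 0.00186043 -0.0011349   0.13531529]
[ 0.64071553 -0.02555221  0.1835    ] [ 0.63668948 -0.03406363  0.1465    ] 0.009415594327537486
-2.4486804042403696 [ 2.43693527e-04 -1.21537134e-04 -9.99999963e-01]
```

>>> carry_out(moves=[[-1,0,-0.001,0.03,0],[-1,0,0,0.04,0],[-1,0,0,0.03,0],[-1,0,0,0.02,0],[-1,0,0,0.01,0],[-1,0,0,0,0],[-1,0,0,0,0]])

```text
clock: 17.05
ee_pos: [0.6468, -0.0134, 0.1531]
tcp_rot: [-1.068, 2.953, -0.002]
contact_force: [-0.4, -0.2, 0.3]
finger_gap: 0.0851
finger_force: 0.0
```

>>> carry_out(moves=[[1,0,0,0,0],[1,0,0,0,0],[1,0,0,0,0],[1,0,0,0,0],[1,0,0,0,0],[1,0,0,0,0],[1,0,0,0,0],[1,0,0,0,0]], squeeze=40)

```text
clock: 17.85
ee_pos: [0.6471, -0.014, 0.153]
tcp_rot: [-1.067, 2.952, -0.004]
contact_force: [2.0, -3.4, 6.7]
finger_gap: 0.035
finger_force: 41.1
```

```bash
cat > st.py <<'E'
from h import *
s=observe(); r=R.from_rotvec(s['tcp_rot']).as_matrix()
print(round(float(s['clock']),2),np.round(s['ee_pos'],4),'yaw',round(float(np.degrees(np.arctan2(r[1,0],r[0,0]))),1),'F',np.round(s['contact_force'],1),'Ft',np.round(r.T@s['contact_force'],1),'T',np.round(s['wrist_torque'],3),'gap',round(s['finger_gap'],4),s['finger_force'],'j6',round(s['joint_positions'][5],3))
E
python3 st.py
```

```text
17.85 [ 0.6471 -0.014   0.153 ] yaw -140.3 F [ 2.  -3.4  6.7] Ft [ 0.6 -3.9 -6.7] T [-0.586 -0.47   0.044] gap 0.035 41.14561915397644 j6 -2.373
```

>>> carry_out(moves=[[1,0,-0.0005,0,4],[1,0,0,0,4],[1,0,0,0,4]])

```text
clock: 18.15
ee_pos: [0.6472, -0.014, 0.153]
tcp_rot: [-0.749, 3.049, -0.002]
contact_force: [1.2, -2.5, 5.3]
finger_gap: 0.0348
finger_force: 41.3
```

```bash
python3 st.py
```

```text
18.15 [ 0.6472 -0.014   0.153 ] yaw -152.4 F [ 1.2 -2.5  5.3] Ft [ 0.1 -2.8 -5.3] T [-0.455 -0.278  0.099] gap 0.0348 41.33347749710083 j6 -2.162
```

>>> carry_out(moves=[[1,0,0,0,4],[1,0,0,0,4],[1,0,0,0,4],[1,0,0,0,4],[1,0,0,0,4]])

```text
clock: 18.65
ee_pos: [0.6472, -0.0141, 0.153]
tcp_rot: [-0.208, 3.132, -0.002]
contact_force: [2.4, -2.8, 5.3]
finger_gap: 0.0351
finger_force: 41.3
```

```bash
python3 st.py; python3 look.py 6 wrist,scene
```

```text
18.65 [ 0.6472 -0.0141  0.153 ] yaw -172.4 F [ 2.4 -2.8  5.3] Ft [-2.  -3.1 -5.3] T [-0.45  -0.359  0.146] gap 0.0351 41.33660137653351 j6 -1.813
18.65 [ 0.6472 -0.0141  0.153 ] yaw -3.009 F [ 2.4 -2.8  5.3] T [-0.45 -0.36  0.15] gap 0.0350844128373411 j6 -1.813
wrist [ 0.576 -0.023  0.295]
carriage [([0.5589, -0.0258, 0.009], [252.1, 70.0], 0.4)]
push_plate [([0.561, -0.0254, 0.044], [252.2, 70.0], 0.74)]
buffer None
candle [([0.6502, -0.0105, 0.017], [255.7, 180.7], 0.76), ([0.6448, -0.0132, 0.017], [253.4, 174.4], 0.26)]
knob [([0.6459, -0.0147, 0.148], [250.6, 240.9], 0.91)]
knob_mark [([0.6368, -0.0203, 0.1835], [238.6, 258.5], 0.64)]
collar_mark [([0.6261, -0.0263, 0.1465], [232.1, 199.2], 0.73)]
scene [1.214 0.246 0.871]
carriage [([0.642, -0.0206, 0.009], [235.7, 268.7], 0.61)]
push_plate None
buffer [([0.6957, -0.0114, 0.008], [230.9, 285.9], 0.65)]
candle [([0.6431, -0.0144, 0.017], [237.6, 267.9], 0.89)]
knob [([0.6531, -0.0191, 0.148], [232.9, 238.0], 0.75), ([0.6826, 0.4167, 0.148], [417.8, 304.4], 0.69)]
knob_mark [([0.6381, -0.0201, 0.1835], [234.5, 223.7], 0.63)]
collar_mark [([0.6207, -0.0303, 0.1465], [233.9, 227.9], 0.55)]
```

View pics/wrist6.png

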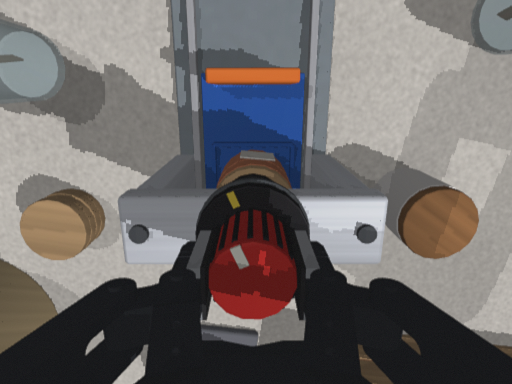

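The wrist view shows both marks clearly, white at (239,257) and yellow at (233,199), still aligned. I'll track the yellow mark relative to the tool.

```bash
cat > mk.py <<'E'
from h import *
s=observe(); r=R.from_rotvec(s['tcp_rot']).as_matrix()
c=capture('wrist'); f=c['frame']; hsv=cv2.cvtColor(f,cv2.COLOR_BGR2HSV)
def blob(m,x0,x1,y0,y1):
    w=np.zeros_like(m); w[y0:y1,x0:x1]=m[y0:y1,x0:x1]
    n,l,st,ce=cv2.connectedComponentsWithStats(w)
    if n<2: return None,0
    i=1+np.argmax(st[1:,4]); return ce[i],st[i,4]
y,ny=blob(cv2.inRange(hsv,(20,110,60),(35,255,255)),195,310,170,290)
w,nw=blob(cv2.inRange(hsv,(0,0,110),(180,90,255)),220,285,240,310)
ax=np.array(s['ee_pos'])
print(round(float(s['clock']),2),'yaw',round(float(np.degrees(np.arctan2(r[1,0],r[0,0]))),1),'Tz',round(float(s['wrist_torque'][2]),3),'Ft',np.round(r.T@s['contact_force'],1),'j6',round(s['joint_positions'][5],2),y,ny,w,nw)
a=lambda q,z:(r.T@(at_z(c,q,z)-ax))[:2]
if y is not None:
    Y=a(y,.1465); print('yellow ang in tool',round(float(np.degrees(np.arctan2(Y[1],Y[0]))),1),'rad',round(float(np.hypot(*Y)),4))
    if w is not None:
        W=a(w,.1835); print('white ang',round(float(np.degrees(np.arctan2(W[1],W[0]))),1),'rad',round(float(np.hypot(*W)),4),'dist',round(float(np.hypot(*(Y-W))),4))
E
python3 mk.py
```

```text
19.45 yaw -172.3 Tz -0.117 Ft [-1.7 -2.6 -5.5] j6 -1.81 [232.88652482 199.39716312] 141 [239.09663866 256.28571429] 238
yellow ang in tool -21.8 rad 0.0242
white ang -21.3 rad 0.0129 dist 0.0113
```

>>> carry_out(moves=[[1,0,0,0,4],[1,0,0,0,4],[1,0,0,0,4],[1,0,0,0,4],[1,0,0,0,4]])

```text
clock: 20.0
ee_pos: [0.6472, -0.0141, 0.153]
tcp_rot: [0.339, 3.12, -0.001]
contact_force: [2.7, -2.8, 6.0]
finger_gap: 0.0349
finger_force: 41.3
```

```bash
python3 mk.py
```

```text
20.0 yaw 167.6 Tz 0.109 Ft [-3.2 -2.1 -6. ] j6 -1.46 [232.7114094  199.38255034] 149 [238.9953271 256.3364486] 214
yellow ang in tool -22.0 rad 0.0244
white ang -21.6 rad 0.013 dist 0.0114
```

>>> carry_out(moves=[[1,0,0,0,4],[1,0,0,0,4],[1,0,0,0,4],[1,0,0,0,4],[1,0,0,0,4]])

```text
clock: 20.55
ee_pos: [0.6472, -0.0141, 0.153]
tcp_rot: [0.875, 3.014, -0.001]
contact_force: [2.5, -2.0, 6.0]
finger_gap: 0.0348
finger_force: 41.4
```

```bash
python3 mk.py
```

```text
20.55 yaw 147.6 Tz 0.338 Ft [-3.2 -0.4 -6. ] j6 -1.11 [231.60666667 200.21333333] 150 [239.12083333 256.37083333] 240
yellow ang in tool -23.7 rad 0.0244
white ang -21.7 rad 0.0132 dist 0.0112
```

>>> carry_out(moves=[[1,0,0,0,4],[1,0,0,0,4],[1,0,0,0,4]])

```text
clock: 20.9
ee_pos: [0.6471, -0.0142, 0.153]
tcp_rot: [1.185, 2.907, -0.0]
contact_force: [1.8, -2.9, 6.3]
finger_gap: 0.0349
finger_force: 41.4
```

```bash
python3 mk.py
```

```text
20.9 yaw 135.7 Tz 0.368 Ft [-3.3 -0.8 -6.3] j6 -0.91 [230.5        200.75675676] 148 [239.716 257.068] 250
yellow ang in tool -25.3 rad 0.0244
white ang -21.6 rad 0.0129 dist 0.0116
```

>>> carry_out(moves=[[1,0,0,0,4],[1,0,0,0,4],[1,0,0,0,4]])

```text
clock: 21.25
ee_pos: [0.6472, -0.0141, 0.153]
tcp_rot: [1.483, 2.766, 0.0]
contact_force: [2.5, -3.4, 5.3]
finger_gap: 0.0348
finger_force: 41.4
```

```bash
python3 mk.py
```

```text
21.25 yaw 123.6 Tz 0.096 Ft [-4.2  0.2 -5.2] j6 -0.7 [220.50326797 206.74509804] 153 [239.6812749  257.03187251] 251
yellow ang in tool -39.0 rad 0.0245
white ang -22.0 rad 0.0129 dist 0.0127
```

>>> carry_out(moves=[[1,0,0,0,4],[1,0,0,0,4],[1,0,0,0,4]])

```text
clock: 21.6
ee_pos: [0.6472, -0.0141, 0.153]
tcp_rot: [1.764, 2.596, 0.001]
contact_force: [2.0, -2.6, 6.2]
finger_gap: 0.0353
finger_force: 41.3
```

```bash
python3 mk.py
```

```text
21.6 yaw 111.6 Tz 0.105 Ft [-3.2  0.9 -6.2] j6 -0.49 [211.97260274 215.93835616] 146 [239.74501992 256.86454183] 251
yellow ang in tool -54.2 rad 0.0245
white ang -22.2 rad 0.0131 dist 0.0151
```

>>> carry_out(moves=[[1,0,0,0,4],[1,0,0,0,4],[1,0,0,0,0]])

```text
clock: 21.95
ee_pos: [0.6472, -0.0142, 0.153]
tcp_rot: [1.939, 2.468, 0.001]
contact_force: [1.2, -3.4, 5.6]
finger_gap: 0.035
finger_force: 41.4
```

```bash
python3 mk.py
```

```text
21.95 yaw 103.7 Tz 0.077 Ft [-3.6  0.4 -5.6] j6 -0.35 [208.12328767 222.50684932] 146 [239.75396825 256.83333333] 252
yellow ang in tool -63.6 rad 0.0245
white ang -22.4 rad 0.0131 dist 0.017
```

>>> carry_out(moves=[[1,0,0,0,3],[1,0,0,0,0],[-1,0,0,0,0],[-1,0,0,0,0],[-1,0,0,0,0],[-1,0,0,0,0],[-1,0,0,0,0],[-1,0,0,0,0]])

```text
clock: 22.8
ee_pos: [0.6463, -0.0135, 0.1514]
tcp_rot: [-2.003, -2.42, 0.0]
contact_force: [0.6, -0.7, -0.3]
finger_gap: 0.0853
finger_force: 0.0
```

```bash
python3 mk.py; python3 st.py
```

```text
22.8 yaw 100.8 Tz -0.096 Ft [-0.8  0.4  0.3] j6 -0.3 [205.50675676 238.72297297] 148 [233.08139535 265.32945736] 258
yellow ang in tool -83.0 rad 0.0235
white ang -39.0 rad 0.012 dist 0.0171
22.85 [ 0.6464 -0.0136  0.1516] yaw 100.8 F [-0.   0.5 -0.1] Ft [0.5 0.1 0.1] T [0.046 0.01  0.005] gap 0.0856 0.0 j6 -0.297
```

Slip is about 44°, with the marks 17 mm apart. The collar seems to have turned back about 15° during release, so I'll raise and check.

>>> carry_out(moves=[[-1,0,0,-0.02,0],[-1,0,0,-0.03,0],[-1,0,0,-0.04,0],[-1,0,0,-0.04,0],[-1,0,0,0,0],[-1,0,0,0,0]])

```text
clock: 23.45
ee_pos: [0.647, -0.0137, 0.2836]
tcp_rot: [2.001, 2.418, 0.003]
contact_force: [-0.1, 0.0, -1.2]
finger_gap: 0.0852
finger_force: 0.0
```

```bash
cat > far.py <<'E'
from h import *
import sys
c=capture('wrist'); f=c['frame']; hsv=cv2.cvtColor(f,cv2.COLOR_BGR2HSV)
red=cv2.inRange(hsv,(0,150,60),(6,255,255))|cv2.inRange(hsv,(172,150,60),(180,255,255))
n,l,st,ce=cv2.connectedComponentsWithStats(red); i=1+np.argmax(st[1:,4]); x,y,w,h,_=st[i]; print('red',st[i])
def blob(m):
    k=np.zeros_like(m); k[y-50:y+h+50,x-50:x+w+50]=m[y-50:y+h+50,x-50:x+w+50]
    n,l,s2,c2=cv2.connectedComponentsWithStats(k); return [(c2[j],s2[j,4]) for j in range(1,n) if s2[j,4]>12]
cv2.imwrite(f'pics/far{sys.argv[1]}.png',cv2.resize(f[max(0,y-80):y+h+80,max(0,x-100):x+w+100],None,fx=2.5,fy=2.5))
ax=np.array([.646,-.0138,0])
for nm,m,z in [('Y',cv2.inRange(hsv,(20,110,60),(35,255,255)),.1465),('W',cv2.inRange(hsv,(0,0,120),(180,90,255)),.1835)]:
    for q,a in blob(m):
        p=at_z(c,q,z)-ax
        if np.hypot(p[0],p[1])<.03: print(nm,q,a,'ang',np.degrees(np.arctan2(p[1],p[0])),'rad',np.hypot(p[0],p[1]),p+ax)
print(lm(c,'knob_mark',.1835),lm(c,'collar_mark',.1465),lm(c,'candle',.017))
E
python3 far.py 7; python3 st.py
```

```text
red [ 230  158   45   52 1603]
Y [224.83673469 173.6122449 ] 49 ang -176.6919368533435 rad 0.02343928572247586 [ 0.62259977 -0.01515255  0.1465    ]
W [241.6        176.98461538] 65 ang 138.35764313221688 rad 0.012017354024456271 [ 0.63701935 -0.00581472  0.1835    ]
[([0.6356, -0.005, 0.1835], [240.0, 175.7], 0.86)] [([0.6201, -0.0168, 0.1465], [221.7, 174.9], 0.98)] None
23.65 [ 0.6457 -0.0136  0.2791] yaw 100.8 F [ 0.6 -0.5  0.4] Ft [-0.6  0.5 -0.4] T [-0.014 -0.041 -0.021] gap 0.0851 0.0 j6 -0.297
```

View pics/far7.png

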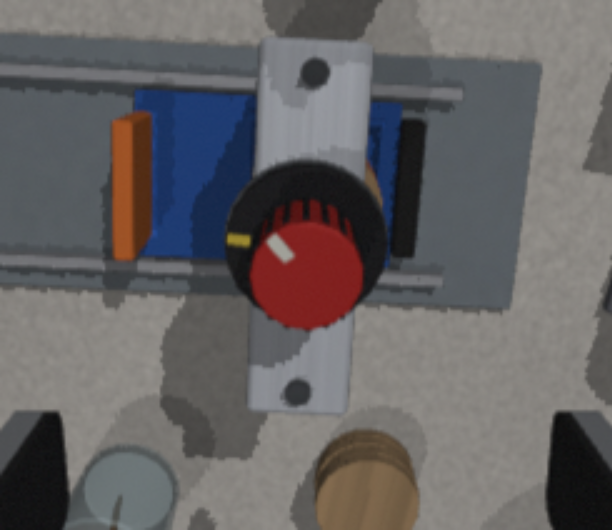

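The crop shows the yellow mark at 183° and the white at 138°, so slip is about 45° (one click) and the carriage is against the black stop. I'll check that the screw isn't creeping.

>>> carry_out(moves=[[-1,0,0,0,0],[-1,0,0,0,0],[-1,0,0,0,0],[-1,0,0,0,0],[-1,0,0,0,0],[-1,0,0,0,0],[-1,0,0,0,0],[-1,0,0,0,0],[-1,0,0,0,0],[-1,0,0,0,0]])

```text
clock: 24.65
ee_pos: [0.6464, -0.0137, 0.2817]
tcp_rot: [2.003, 2.42, -0.0]
contact_force: [-0.0, 0.3, -0.7]
finger_gap: 0.0855
finger_force: 0.0
```

```bash
python3 far.py 8; python3 st.py
```

```text
red [ 231  159   46   52 1628]
Y [226.09433962 174.47169811] 53 ang -176.68915826761761 rad 0.023217998518115256 [ 0.62282075 -0.01514091  0.1465    ]
W [242.76119403 178.        ] 67 ang 138.32871829427592 rad 0.011938513651152432 [ 0.63708227 -0.00586261  0.1835    ]
W [290.03571429 190.25      ] 28 ang 10.208185166849317 rad 0.02897360673377258 [ 0.67451496 -0.00866514  0.1835    ]
[([0.6369, -0.0067, 0.1835], [242.3, 179.0], 0.58)] [([0.6222, -0.0169, 0.1465], [225.1, 176.3], 0.57)] None
24.85 [ 0.6464 -0.0137  0.2816] yaw 100.8 F [0.4 0.7 0.3] Ft [ 0.6  0.5 -0.3] T [-0.021  0.024  0.037] gap 0.0849 0.0 j6 -0.297
```

The screw is static, but the turn-back may have taken the load off. I'll regrip better centred and check whether the pad still bears.

>>> carry_out(moves=[[-1,0,0,0,-7.4],[-1,0,0,0,-7.4],[-1,0,0,0,-7.4],[-1,0,0,0,-7.4],[-1,0,0,0,-7.4],[-1,-0.0015,0,0.04,0],[-1,0,0,0.04,0],[-1,0,0,0.035,0],[-1,0,0,0.015,0],[-1,0,0,0,0]])

```text
clock: 25.85
ee_pos: [0.646, -0.0145, 0.1484]
tcp_rot: [-1.13, -2.925, 0.003]
contact_force: [-0.0, -0.5, 0.3]
finger_gap: 0.0856
finger_force: 0.0
```

```bash
python3 mk.py
```

```text
25.85 yaw 137.8 Tz -0.044 Ft [-0.3 -0.4 -0.3] j6 -0.94 [218.46753247 214.55194805] 154 [252.97752809 261.38202247] 267
yellow ang in tool -43.6 rad 0.0231
white ang 1.5 rad 0.0126 dist 0.0167
```

>>> carry_out(moves=[[1,0,0,0,0],[1,0,0,0,0],[1,0,0,0,0],[1,0,0,0,0],[1,0,0,0,0],[1,0,0,0,0],[1,0,0,0,0],[1,0,0,0,0]], squeeze=30)

```text
clock: 26.7
ee_pos: [0.6482, -0.015, 0.1537]
tcp_rot: [1.131, 2.928, 0.001]
contact_force: [-1.4, -1.2, 5.8]
finger_gap: 0.0353
finger_force: 30.1
```

```bash
python3 mk.py; python3 st.py
```

```text
26.7 yaw 137.8 Tz 0.026 Ft [ 0.2 -1.8 -5.8] j6 -0.94 [216.93918919 206.99324324] 148 [250.3442623  250.79508197] 244
yellow ang in tool -42.5 rad 0.0253
white ang -2.7 rad 0.0143 dist 0.017
26.75 [ 0.6482 -0.015   0.1537] yaw 137.8 F [-1.2 -0.1  6.2] Ft [ 0.8 -0.8 -6.2] T [-0.149  0.175  0.026] gap 0.035 30.05428433418274 j6 -0.944
```

>>> carry_out(moves=[[1,0,0,0,3],[1,0,0,0,3],[1,0,0,0,0]])

```text
clock: 27.05
ee_pos: [0.6481, -0.0151, 0.1536]
tcp_rot: [1.284, 2.864, 0.0]
contact_force: [-0.5, 0.1, 6.2]
finger_gap: 0.0352
finger_force: 30.3
```

```bash
sed -i "s/^ax=.*/ax=np.array([.6472,-.0143,s['ee_pos'][2]])/" mk.py; python3 mk.py
```

```text
27.05 yaw 131.7 Tz -0.003 Ft [ 0.4 -0.3 -6.2] j6 -0.84 [216.43624161 207.39597315] 149 [250.3442623  250.79508197] 244
yellow ang in tool -44.9 rad 0.0244
white ang -2.5 rad 0.0131 dist 0.0172
```

>>> carry_out(moves=[[1,0,0,0,3],[1,0,0,0,0]])

```text
clock: 27.3
ee_pos: [0.6481, -0.0151, 0.1537]
tcp_rot: [1.358, 2.83, 0.0]
contact_force: [-1.3, -0.7, 5.9]
finger_gap: 0.0353
finger_force: 30.3
```

```bash
python3 mk.py
```

```text
27.3 yaw 128.7 Tz 0.011 Ft [ 0.2 -1.4 -5.9] j6 -0.79 [216.22666667 207.78      ] 150 [250.3442623  250.79508197] 244
yellow ang in tool -45.5 rad 0.0244
white ang -2.7 rad 0.0131 dist 0.0173
```

>>> carry_out(moves=[[1,0,0,0,3],[1,0,0,0,3],[1,0,0,0,0]])

```text
clock: 27.65
ee_pos: [0.648, -0.0152, 0.1537]
tcp_rot: [1.504, 2.755, -0.0]
contact_force: [-1.3, -1.8, 5.8]
finger_gap: 0.0351
finger_force: 30.3
```

```bash
python3 mk.py
```

```text
27.65 yaw 122.7 Tz 0.05 Ft [-0.8 -2.1 -5.8] j6 -0.68 [215.61589404 208.33774834] 151 [250.33744856 250.74897119] 243
yellow ang in tool -46.6 rad 0.0245
white ang -3.0 rad 0.0131 dist 0.0175
```

>>> carry_out(moves=[[1,0,0,0,3],[1,0,0,0,0]])

```text
clock: 27.9
ee_pos: [0.6479, -0.0152, 0.1536]
tcp_rot: [1.576, 2.715, 0.0]
contact_force: [-1.4, -0.7, 5.4]
finger_gap: 0.0352
finger_force: 30.3
```

```bash
python3 mk.py
```

```text
27.9 yaw 119.7 Tz 0.04 Ft [ 0.1 -1.6 -5.4] j6 -0.63 [213.85135135 210.30405405] 148 [250.29918033 250.78278689] 244
yellow ang in tool -49.7 rad 0.0245
white ang -3.1 rad 0.0132 dist 0.0182
```

>>> carry_out(moves=[[1,0,0,0,0],[1,0,0,0,0]], squeeze=20)

```text
clock: 28.15
ee_pos: [0.6479, -0.0152, 0.1537]
tcp_rot: [1.575, 2.715, 0.0]
contact_force: [-1.7, -0.7, 6.6]
finger_gap: 0.0353
finger_force: 30.3
```

```bash
python3 mk.py
```

```text
28.15 yaw 119.8 Tz 0.015 Ft [ 0.2 -1.8 -6.6] j6 -0.63 [213.85135135 210.30405405] 148 [250.29918033 250.78278689] 244
yellow ang in tool -49.7 rad 0.0245
white ang -3.1 rad 0.0132 dist 0.0182
```

>>> carry_out(moves=[[0.1,0,0,0,0]])

```text
clock: 28.3
ee_pos: [0.6478, -0.0147, 0.1522]
tcp_rot: [1.576, 2.717, 0.001]
contact_force: [-0.3, -0.1, 0.5]
finger_gap: 0.0387
finger_force: 0.0
```

```bash
python3 mk.py
```

```text
28.3 yaw 119.8 Tz 0.013 Ft [ 0.1 -0.3 -0.5] j6 -0.63 [208.62837838 218.83108108] 148 [244.12598425 254.2007874 ] 254
yellow ang in tool -59.4 rad 0.0244
white ang -12.5 rad 0.0132 dist 0.0182
```

>>> carry_out(moves=[[0.0,0,0,0,0],[-0.1,0,0,0,0],[-0.2,0,0,0,0]])

```text
clock: 28.65
ee_pos: [0.6474, -0.0146, 0.1511]
tcp_rot: [-1.576, -2.717, 0.0]
contact_force: [0.2, 0.0, 0.4]
finger_gap: 0.0511
finger_force: 0.0
```

```bash
python3 mk.py
```

```text
28.65 yaw 119.8 Tz 0.047 Ft [-0.1  0.2 -0.4] j6 -0.63 [209.09090909 220.31168831] 154 [244.59073359 256.21235521] 259
yellow ang in tool -59.3 rad 0.0243
white ang -12.7 rad 0.0133 dist 0.018
```

Each release springs the screw back, further when started tighter, which looks like overshoot about a balance near 174–175°. I'll set the collar at that angle and release gently.

>>> carry_out(moves=[[1,0,0,0,0],[1,0,0,0,0],[1,0,0,0,0],[1,0,0,0,0],[1,0,0,0,2],[1,0,0,0,2],[1,0,0,0,1],[1,0,0,0,0]], squeeze=20)

```text
clock: 29.5
ee_pos: [0.6474, -0.0147, 0.1516]
tcp_rot: [-1.693, -2.646, 0.001]
contact_force: [-1.1, -0.6, 0.1]
finger_gap: 0.0355
finger_force: 20.7
```

```bash
python3 mk.py
```

```text
29.5 yaw 114.8 Tz 0.09 Ft [-0.1 -1.2 -0.1] j6 -0.54 [208.78666667 220.46666667] 150 [244.59533074 255.3229572 ] 257
yellow ang in tool -60.5 rad 0.0244
white ang -13.0 rad 0.0133 dist 0.0183
```

>>> carry_out(moves=[[0.15,0,0,0,0],[0.1,0,0,0,0],[-0.1,0,0,0,0]])

```text
clock: 29.85
ee_pos: [0.6478, -0.0147, 0.1518]
tcp_rot: [1.693, 2.646, 0.0]
contact_force: [0.2, -0.2, 0.3]
finger_gap: 0.0466
finger_force: 0.0
```

```bash
python3 mk.py
```

```text
29.85 yaw 114.8 Tz 0.01 Ft [-0.3  0.2 -0.3] j6 -0.54 [207.98026316 220.22368421] 152 [243.79377432 254.92996109] 257
yellow ang in tool -60.6 rad 0.0244
white ang -12.9 rad 0.0133 dist 0.0184
```

There was no spring-back this time: the collar holds at 175° with the marks 18 mm apart. I'll open, lift off and verify.

>>> carry_out(moves=[[-0.5,0,0,0,0],[-1,0,0,0,0],[-1,0,0,0,0],[-1,0,0,-0.02,0],[-1,0,0,-0.03,0],[-1,0,0,-0.04,0],[-1,0,0,-0.04,0],[-1,0,0,0,0],[-1,0,0,0,0],[-1,0,0,0,0]])

```text
clock: 30.9
ee_pos: [0.6471, -0.0146, 0.2799]
tcp_rot: [-1.692, -2.644, 0.002]
contact_force: [-0.4, 0.3, -0.9]
finger_gap: 0.0853
finger_force: 0.0
```

```bash
python3 far.py 9; python3 st.py
```

```text
red [ 231  158   46   52 1628]
Y [228.66666667 164.80701754] 57 ang 176.44026995076192 rad 0.023241641136594028 [ 0.6228032  -0.01235695  0.1465    ]
W [249.26865672 174.05970149] 67 ang 125.30518146491119 rad 0.012131486256101704 [ 0.63898883 -0.00389967  0.1835    ]
W [281.57142857 198.35714286] 14 ang 6.85917536120941 rad 0.02367791102407293 [ 0.66950844 -0.01097216  0.1835    ]
[([0.6403, -0.0056, 0.1835], [249.9, 176.7], 0.88)] None None
31.1 [ 0.647  -0.0146  0.2796] yaw 114.8 F [-0.2  0.4 -0.3] Ft [ 0.4 -0.   0.3] T [-0.038 -0.014  0.024] gap 0.0852 0.0 j6 -0.542
```

View pics/far9.png

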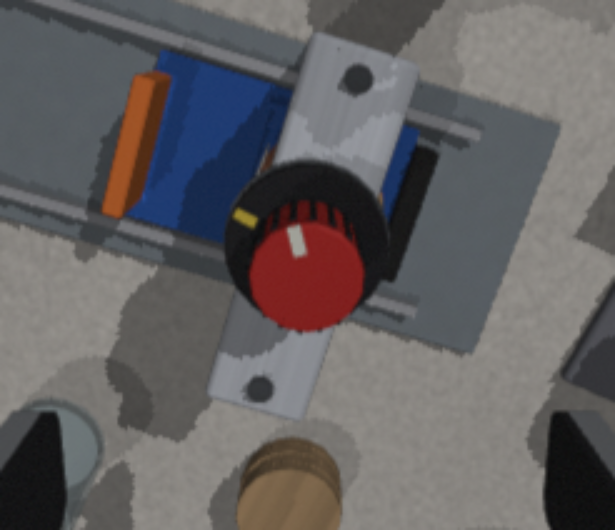

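The crop shows the carriage against the black stop, and the white and yellow marks 18 mm apart (one click). The robot is clear, so I'll hand in.

```bash
python3 -c "
from cell import job_done
print(job_done())"
```

```text
the job is handed in; nothing more can be done
None
```

The job is handed in, result not shown: the carriage is home on its stop (peak push about 8 N), and the knob slipped one click (marks about 18 mm apart). The candle should be clamped and the robot is clear, but I couldn't measure the clamping force directly. The screw sprang back on two releases before it held on the third.

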